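# Find the slide carton that rattles and hold it out over the dish

### The arm

A 6-joint arm with a two-finger parallel gripper is mounted at the origin on a cart in front of the work surface, level with it; the furniture and walls round the work are solid. World frame = base frame: x ahead of the robot, y to its left, z up, the work surface at z = 0. Lengths are in m, angles in rad, forces in N, time in s.
With the tool pointing down it reaches from about 0.35 to 0.975 m from the base axis. Payload 4.9 kg.
Tool frame: the origin (TCP) lies at the very end of the fingers, on their centre line; the grasp point (between the pads) lies 19 mm behind it (manip.grasp_offset is the distance from the TCP to the grasp point, in m); z points along the fingers, y is the line along which they close (so a half turn about z gives the same grasp; the last joint's range is limited). The gripper opens to 85 mm and grips with 20 to 120 N. Pads are 22 mm wide; open, the fingers measure 114 mm over their backs; the gripper's body (76 mm by 85 mm) begins 54 mm behind the grasp point. The pads swing forward as they close: fully open they stand 13 mm farther back than shut.
Start: joints at [-1.408, 0.053, 1.613, -0, 1.476, -0.119], TCP at [0.174, -0.6, 0.231] pointing down, gripper open.
Joint ranges: [-3.01, 3.01], [-1.01, 2.22], [0.06, 2.58], [-1.02, 4.17], [0.09, 2.62], [-3.14, 3.14]. Speed limits (rad/s): [2.57, 2.57, 3.14, 3.14, 3.14, 3.14].

### API

Orientations are given as a unit quaternion [w, x, y, z].
In Python, from plant import manip, eyes, job_done, models gives the robot as it stands.
- The arm moves only by the tool servo_tool, never from a script. Its argument "motion" is one flat list of numbers, 5 for each row, row after row: the opening, from -1 (shut) to 1 (fully open), then the shift along the tool's x, y, z normalised to -1 to 1, where 1 is 120 mm, then the turn about the tool's z normalised to -1 to 1, where 1 is 45 degrees. A call has 1 to 5 rows; each row is the pose to reach, as a shift and turn from the pose commanded when the call began, along the tool's axes at that moment; what a row does not reach only later rows make up. A row lasts 1/8 s, in which the tool goes at most 62.5 mm and 10.7 degrees, less where a joint would pass 70% of its speed; a pose out of reach is approached as far as the arm can. A call with a number of a shift or a turn outside -1 to 1 is refused whole. A call with a gripper value outside its range is refused whole. The fingers move at their own pace and stop on an object; the grip force is fixed at half the most. Time passes only in rows, so rows that repeat a pose let the fingers close. It gives the time, the measured TCP pose, the force, the opening and the grip force at its end, in the units of the state.
- manip.state(): the state, without advancing time (a new reading comes with each control period).
- eyes.grab_frame(name): name is "side" or "top"; returns (picture, depth): 480x640x3 uint8, red, green, blue; 480x640 float32, m along the optical axis (not along the pixel's ray), 0 where there is no reading.
- eyes.camera_params(name): a dict with "fov_y" (degrees; the focal length in pixels is half the picture's height over the tangent of half this angle, whatever the lens; pixels are square), "cx", "cy" (the principal point, pixels), "pose" (4x4, takes a point from camera to world coordinates). Camera axes: x right, y up, looking along -z (the intrinsics and any distortion apply to the point x, -y, -z); pixel columns grow to the right and rows downward; lengths in m; the calibration is good to about 2 mm. A picture is of the moment at which its call begins. camera_params takes no time and is no camera call.
- job_done(): hands the job in; it is judged then, once.
Trained networks look in the newest picture that a camera, given by its name, has taken for a name from the list of things; names that differ only in an ending like _2 or _b are one class to them, and where a whole thing is asked for, a point or a joint stands for the part that bears it (a point fixed in the world has none). Each returns a list of dicts, best first, with "p" (0 to 1); they miss things now and then, are a little off and sometimes report something else, mostly with a low value. They report only what shows in the picture. A call takes as long as a camera call. They do not tell look-alikes from the thing itself.
- models.regions_of(camera, label): "mask" (480x640 bool, what is visible of it) and "pixel" ([column, row] in pixels, amid what is visible of it).
The state is a dict: "time": time; "joint_pos": joint angles; "joint_vel": joint speeds; "joint_efforts": joint torques, N m; "tool_pos": TCP position; "tool_rot": TCP orientation; "contact_force": force on the tool from outside, world axes, zero at the start; "ft_torque": the same for the moment, N m; "gripper_width": opening from 0.0 (shut) to 1.0 (fully open); "grasp_force": force on a finger pad.
Only numpy, scipy, OpenCV 4.12 (cv2) and the standard library are available. Lean on these libraries where they do the work, as an engineer would, in place of code of your own. Each camera call takes 0.05 s, during which the arm holds its last target. There are 200 camera calls.

### The job

A heavy metal ball was sealed by mistake into one of the three red-and-white slide cartons. Pick the cartons up one after another and shake each back and forth near its place until you find the one that rattles, putting any that does not rattle back flat where it stood, within about 3 cm. Finish still gripping the rattling carton, level and motionless in the air about 10 cm above the bench, over the middle of the blue dish farther forward: do not put it down or let go, never touch the dish with it or carry a sound carton over the dish, and leave the other things on the bench alone.

Things in the scene. Friction and masses are not known exactly. Their poses are not given: they have to be found in the camera images.
- carton_a: sealed red-and-white carton, 55 (x) x 82 (y, length) x 34 mm high, 0.17 to 0.38 kg; origin: centre of underside; starts flat, length within 0.3 rad of world y. One of the three (drawn each time) also holds a 24 mm, 0.14 kg ball (stray_ball), free to roll 25 mm either way lengthwise: each brisk stroke or tilt over 0.2 rad throws it to the leading or low end, where it stays: 0.07 N m at the wrist
- carton_b: sealed red-and-white carton, 55 (x) x 82 (y, length) x 34 mm high, 0.17 to 0.38 kg; origin: centre of underside; starts flat, length within 0.3 rad of world y. One of the three (drawn each time) also holds a 24 mm, 0.14 kg ball (stray_ball), free to roll 25 mm either way lengthwise: each brisk stroke or tilt over 0.2 rad throws it to the leading or low end, where it stays: 0.07 N m at the wrist
- carton_c: sealed red-and-white carton, 55 (x) x 82 (y, length) x 34 mm high, 0.17 to 0.38 kg; origin: centre of underside; starts flat, length within 0.3 rad of world y. One of the three (drawn each time) also holds a 24 mm, 0.14 kg ball (stray_ball), free to roll 25 mm either way lengthwise: each brisk stroke or tilt over 0.2 rad throws it to the leading or low end, where it stays: 0.07 N m at the wrist
- dish: round blue ceramic dish, 100 mm across at the rim, 24 mm high, fixed on the bench beyond the cartons; origin at the centre of its underside, z up
- microscope: fixed obstacle: upright microscope to the right of the cartons, 225 mm deep (x), 180 mm wide (y), up to 380 mm high; origin on the bench under its middle
- dropper_bottle: bystander, leave alone: small white dropper bottle with a blue cap, 25 mm across, 60 mm high, standing between dish and meter; origin at the centre of its underside
- marker_pen: bystander, leave alone: white marker pen with a black cap, 129 mm long, 17 mm thick, lying at the near left edge of the bench; origin at the centre of its underside
- tally_counter: bystander, leave alone: small hand tally counter, 87 x 56 x 27 mm, to the right of the microscope; origin at the centre of its underside
- tape_roll: bystander, leave alone: roll of tan tape lying flat, 96 mm across, 25 mm high, to the right of the microscope; origin at the centre of its underside
Things that resemble listed ones, but are neither listed nor needed, are in the scene too. What is shaped like the carton_a but orange is not meant.

How it is judged:
By the outcome, as a careful person would: the job done as asked, in the order asked, and still so for the second after the job is handed in, while the arm keeps its last pose, push and grip.
It also fails if it takes over 72 s, if anything falls off the work surface, if the arm or the gripper's body presses on something with over 40 N, if the wrist force passes 120 N, or if a joint passes its speed limit or range.

## Working session

There is one attempt and no reset: what is moved stays moved. The work goes in short steps, Python scripts to look and compute and a tool call to move; the robot and the scene stay as the last step left them, time stands still between calls to the robot, and variables do not carry over. Pictures are saved under pics/ and viewed, at most 10 in all, crops included, and the job is handed in when it is done.

Besides the shell and the picture viewer there is one more tool, called after ">>>" by a JSON object that holds its "fn" and its "kwargs", one argument or row to a line. servo_tool: Moves the arm, as the interface text tells. Its arguments: {"type":"object","properties":{"motion":{"type":"array","items":{"type":"number","minimum":-1,"maximum":1}}},"required":["motion"]}

```bash
mkdir -p pics; ls; cat > h.py <<'E'
import numpy as np, cv2
from plant import manip, eyes, job_done, models
def cloud(cam,depth):
    p=eyes.camera_params(cam); f=240/np.tan(np.radians(p['fov_y'])/2)
    v,u=np.mgrid[0:480,0:640]
    P=np.stack([(u-p['cx'])/f*depth,-(v-p['cy'])/f*depth,-depth],-1)
    T=np.array(p['pose']); return P@T[:3,:3].T+T[:3,3]
E
python3 - <<'E'
from h import *
for c in ['top','side']:
    im,d=eyes.grab_frame(c); cv2.imwrite(f'pics/{c}0.png',im[:,:,::-1]); W=cloud(c,d)
    p=eyes.camera_params(c); print(c,{k:p[k] for k in p if k!='pose'},np.round(p['pose'],3).tolist())
    for l in ['carton_a','dish','microscope','dropper_bottle']:
        for r in models.regions_of(c,l):
            m=r['mask']&(d>0); w=W[m]
            if len(w)<10: continue
            zt=np.percentile(w[:,2],90); t=w[abs(w[:,2]-zt)<.008]
            (cx,cy),(a,b),ang=cv2.minAreaRect((t[:,:2]*1000).astype(np.float32))
            print(l,round(r['p'],2),np.round(r['pixel']),'zt',round(float(zt),3),'rect',np.round([cx,cy,a,b,ang],1))
print(manip.state())
E
```

```text
pics
top {'fov_y': 57.740324832014764, 'cx': 323.15574489746257, 'cy': 238.44717362846686} [[-0.011, 0.977, -0.212, 0.309], [-1.0, -0.012, -0.001, 0.079], [-0.004, 0.212, 0.977, 1.118], [0.0, 0.0, 0.0, 1.0]]
carton_a 0.93 [281. 279.] zt 0.037 rect [435.1 189.5  82.   55.3  82.7]
carton_a 0.84 [476. 307.] zt 0.036 rect [ 370.8 -299.9   82.3   56.9   24.5]
carton_a 0.76 [221. 293.] zt 0.037 rect [412.2 332.9  82.9  55.7  84.3]
carton_a 0.75 [171. 272.] zt 0.037 rect [470.  466.   55.9  82.9   2.7]
carton_a 0.66 [361. 180.] zt 0.037 rect [706.  -24.5  83.1  56.6  42.6]
dish 0.78 [220. 225.] zt 0.023 rect [586.3 353.6  96.5  93.9  89.9]
dropper_bottle 0.45 [263. 238.] zt 0.055 rect [549.3 232.2  13.   13.5  14.7]
side {'fov_y': 54.367861994330966, 'cx': 325.12551869453955, 'cy': 237.22787008291388} [[-0.946, 0.142, -0.291, 0.164], [-0.323, -0.458, 0.828, 1.133], [-0.015, 0.878, 0.479, 0.634], [0.0, 0.0, 0.0, 1.0]]
carton_a 0.67 [285. 213.] zt 0.035 rect [704.2 -25.   82.4  61.7  38.6]
carton_a 0.63 [339. 300.] zt 0.035 rect [410.3 332.6  86.2  57.2  84.4]
carton_a 0.61 [348. 266.] zt 0.0
[... 276 characters left out ...]
nt_pos': array([-1.40803706e+00,  5.27621798e-02,  1.61295085e+00, -1.51159490e-05,
        1.47594474e+00, -1.18982184e-01]), 'joint_vel': array([ 0.00096821,  0.00117082,  0.00115267, -0.00104822, -0.00105668,
       -0.00144863]), 'joint_efforts': array([-1.44270976e-03, -3.93217671e+01, -3.70028508e+01, -1.56327474e-04,
        1.36329680e-03, -5.78430956e-06]), 'tool_pos': array([ 0.17377079, -0.60032988,  0.23123458]), 'tool_rot': array([-3.23862790e-05,  9.90094016e-01,  1.40405976e-01, -8.23478215e-06]), 'contact_force': array([ 0.24677847, -0.38544067,  0.00633406]), 'ft_torque': array([ 0.01707948, -0.01664991,  0.00894791]), 'grasp_force': 0.0, 'gripper_width': 1.0028694640930662}
```

View pics/top0.png

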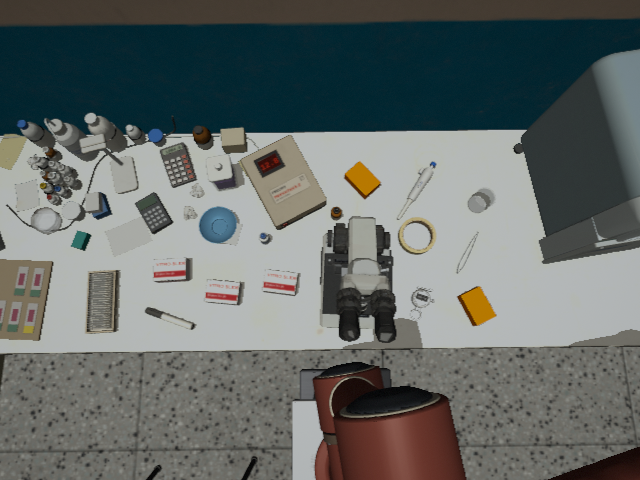

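View pics/side0.png

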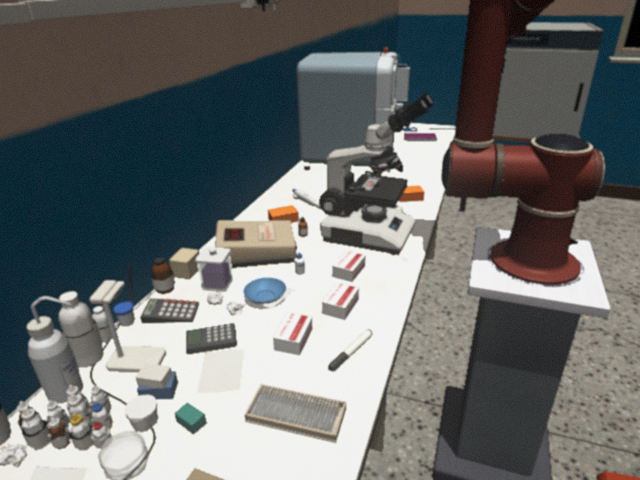

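The top view shows three red-and-white cartons at pixels (281,281), (222,292) and (170,270). The orange look-alikes at (362,180) and (477,306) don't fit the description. The blue dish is at (218,225) and the microscope at about (357,280). I'll confirm the cartons in one enlarged crop and check how tall the microscope is.

```bash
python3 - <<'E'
from h import *
im,d=eyes.grab_frame('top'); W=cloud('top',d)
cv2.imwrite('pics/crop.png',cv2.resize(im[190:350,130:340,::-1],None,fx=3.5,fy=3.5,interpolation=3))
m=(W[...,0]>.28)&(W[...,0]<.64)&(W[...,1]>-.16)&(W[...,1]<.12)&(d>0)&(W[...,2]>.04)
w=W[m]; print(w.min(0),w.max(0))
for z in (.1,.2,.3): 
  t=w[w[:,2]>z]; print(z,t.min(0),t.max(0))
E
```

```text
[ 0.29309761 -0.08676775  0.04001826] [0.63996621 0.11854181 0.40068179]
0.1 [ 0.29309761 -0.0767609   0.10397145] [0.56107971 0.08488675 0.40068179]
0.2 [ 0.29309761 -0.04813401  0.20265054] [0.55065048 0.05928044 0.40068179]
0.3 [ 0.29309761 -0.04616714  0.30038966] [0.44726588 0.05928044 0.40068179]
```

View pics/crop.png

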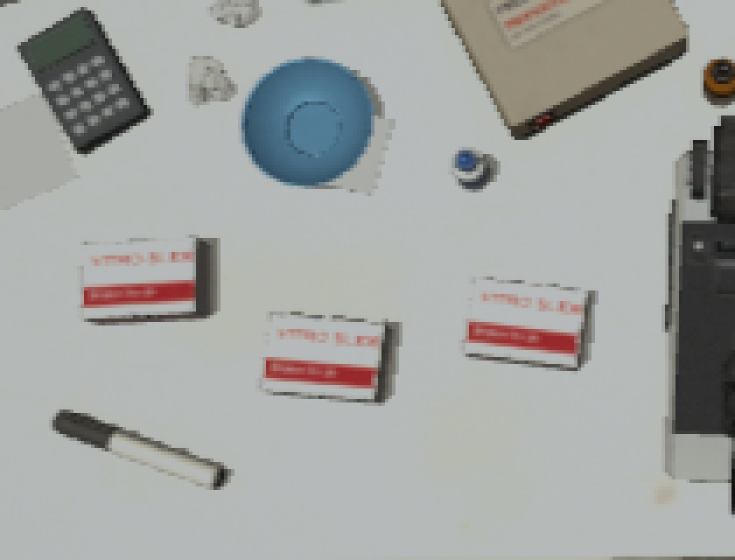

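>>> {"fn": "servo_tool", "kwargs": {
  "motion": [1,0,0,-1,-1,1,0,0,-1,-1,1,0,0,-1,-1,1,0,0,-1,-1,1,0,0,-1,-1]
}}

```text
time: 1.18
tool_pos: [0.1738, -0.6003, 0.3514]
tool_rot: [0.0, 0.861, 0.509, -0.0]
contact_force: [-0.1, 0.4, -1.1]
gripper_width: 0.999
grasp_force: 0.0
```

The crop confirms three red-and-white cartons at top-view pixels (170,270), (222,292) and (281,281), with the dish at (218,225), the dropper bottle and the pen all clear of them. The microscope tops out at 0.40 m, so I'll cross at z≈0.47.

>>> {"fn": "servo_tool", "kwargs": {
  "motion": [1,0,0,-1,-0.646,1,0,0,-1,-0.646,1,0,0,-1,-0.646,1,0,0,-1,-0.646]
}}

```text
time: 1.68
tool_pos: [0.1738, -0.6004, 0.4718]
tool_rot: [0.0, 0.707, 0.707, -0.0]
contact_force: [0.2, -0.6, -0.8]
gripper_width: 0.997
grasp_force: 0.0
```

>>> {"fn": "servo_tool", "kwargs": {
  "motion": [1,0.5,0.5,0,0,1,1,1,0,0,1,1,1,0,0]
}}

```text
time: 2.05
tool_pos: [0.2946, -0.4779, 0.4695]
tool_rot: [-0.001, 0.707, 0.707, 0.001]
contact_force: [0.2, -0.9, 0.3]
gripper_width: 1.003
grasp_force: 0.0
```

>>> {"fn": "servo_tool", "kwargs": {
  "motion": [1,0.5,0.5,0,0,1,1,1,0,0,1,1,1,0,0]
}}

```text
time: 2.42
tool_pos: [0.4141, -0.3572, 0.4695]
tool_rot: [-0.001, 0.707, 0.708, 0.0]
contact_force: [0.7, -1.1, 0.1]
gripper_width: 1.004
grasp_force: 0.0
```

>>> {"fn": "servo_tool", "kwargs": {
  "motion": [1,0.5,0.4,0,0,1,1,0.6,0,0,1,1,0.6,0,0]
}}

```text
time: 2.8
tool_pos: [0.4853, -0.2362, 0.4698]
tool_rot: [-0.001, 0.705, 0.709, -0.0]
contact_force: [-0.4, -1.2, -0.1]
gripper_width: 0.992
grasp_force: 0.0
```

>>> {"fn": "servo_tool", "kwargs": {
  "motion": [1,0.5,0,0,0,1,1,0,0,0,1,1,0,0,0]
}}

```text
time: 3.18
tool_pos: [0.4837, -0.1167, 0.471]
tool_rot: [-0.0, 0.705, 0.709, -0.0]
contact_force: [0.5, -0.6, 0.3]
gripper_width: 1.002
grasp_force: 0.0
```

>>> {"fn": "servo_tool", "kwargs": {
  "motion": [1,0.5,0,0,0,1,1,0,0,0,1,1,0,0,0]
}}

```text
time: 3.55
tool_pos: [0.4834, 0.0026, 0.4706]
tool_rot: [-0.0, 0.705, 0.709, -0.0]
contact_force: [0.3, -0.1, 0.6]
gripper_width: 1.0
grasp_force: 0.0
```

>>> {"fn": "servo_tool", "kwargs": {
  "motion": [1,0.5,0,0,0,1,1,0,0,0,1,1,0,0,0]
}}

```text
time: 3.92
tool_pos: [0.4833, 0.122, 0.4701]
tool_rot: [-0.001, 0.705, 0.709, -0.001]
contact_force: [-0.6, 0.3, -0.1]
gripper_width: 0.998
grasp_force: 0.0
```

>>> {"fn": "servo_tool", "kwargs": {
  "motion": [1,0.5,0,0,0,1,0.58,-0.4,0,0.162,1,0.58,-0.4,0,0.162]
}}

```text
time: 4.3
tool_pos: [0.4344, 0.1891, 0.4713]
tool_rot: [0.0, 0.75, 0.661, -0.0]
contact_force: [0.5, 0.0, 0.1]
gripper_width: 1.001
grasp_force: 0.0
```

>>> {"fn": "servo_tool", "kwargs": {
  "motion": [1,0,0,0.5,0,1,0,0,1,0,1,0,0,1,0]
}}

```text
time: 4.68
tool_pos: [0.4326, 0.1876, 0.3427]
tool_rot: [-0.003, 0.75, 0.661, -0.007]
contact_force: [0.0, 0.4, -0.1]
gripper_width: 1.001
grasp_force: 0.0
```

>>> {"fn": "servo_tool", "kwargs": {
  "motion": [1,0,0,0.5,0,1,0,0,1,0,1,0,0,1,0]
}}

```text
time: 5.05
tool_pos: [0.4339, 0.1888, 0.2291]
tool_rot: [-0.001, 0.75, 0.661, -0.003]
contact_force: [1.1, 0.0, 0.7]
gripper_width: 0.998
grasp_force: 0.0
```

>>> {"fn": "servo_tool", "kwargs": {
  "motion": [1,0,0,0.5,0,1,0,0,1,0,1,0,0,1,0]
}}

```text
time: 5.42
tool_pos: [0.4352, 0.1897, 0.1118]
tool_rot: [-0.001, 0.75, 0.662, -0.001]
contact_force: [-0.3, -1.1, 0.3]
gripper_width: 1.003
grasp_force: 0.0
```

>>> {"fn": "servo_tool", "kwargs": {
  "motion": [1,0,0,0.3,0,1,0,0,0.6,0,1,0,0,0.8,0,1,0,0,0.88,0,1,0,0,0.88,0]
}}

```text
time: 6.05
tool_pos: [0.4379, 0.1909, 0.0089]
tool_rot: [0.001, 0.749, 0.662, 0.002]
contact_force: [0.2, -0.5, 0.6]
gripper_width: 1.002
grasp_force: 0.0
```

>>> {"fn": "servo_tool", "kwargs": {
  "motion": [-1,0,0,0,0,-1,0,0,0,0,-1,0,0,0,0,-1,0,0,0,0,-1,0,0,0,0]
}}

```text
time: 6.68
tool_pos: [0.4366, 0.1907, 0.0077]
tool_rot: [0.001, 0.749, 0.662, 0.002]
contact_force: [0.9, 0.5, 5.2]
gripper_width: 0.634
grasp_force: 64.9
```

>>> {"fn": "servo_tool", "kwargs": {
  "motion": [-1,0,0,-0.3,0,-1,0,0,-0.6,0,-1,0,0,-0.6,0,-1,0,0,-0.6,0]
}}

```text
time: 7.18
tool_pos: [0.4336, 0.19, 0.076]
tool_rot: [-0.001, 0.749, 0.662, -0.001]
contact_force: [-0.6, 0.2, -3.6]
gripper_width: 0.631
grasp_force: 65.0
```

>>> {"fn": "servo_tool", "kwargs": {
  "motion": [-1,0.5,0,0,0,-1,0,0,0,0,-1,0.5,0,0,0,-1,0.5,0,0,0,-1,0.5,0,0,0]
}}

```text
time: 7.8
tool_pos: [0.4409, 0.2494, 0.0757]
tool_rot: [-0.001, 0.749, 0.662, -0.002]
contact_force: [-0.4, 0.3, -3.1]
gripper_width: 0.632
grasp_force: 64.9
```

```bash
cat > ft.py <<'E'
from h import *
a=[]
for i in range(6):
    eyes.grab_frame('top'); s=manip.state(); a.append(np.r_[s['ft_torque'],s['contact_force']])
print(s['time'],np.round(s['tool_pos'],4),np.round(np.mean(a,0),4),np.round(np.std(a,0),4),s['gripper_width'])
E
python3 ft.py
```

```text
8.1 [0.4421 0.2496 0.0776] [ 0.0039  0.0074 -0.0039 -0.0825 -0.3962 -3.3476] [0.0139 0.01   0.0448 0.3421 0.2193 0.389 ] 0.6343203147015585
```

>>> {"fn": "servo_tool", "kwargs": {
  "motion": [-1,-0.5,0,0,0,-1,0,0,0,0,-1,-0.5,0,0,0,-1,-0.5,0,0,0,-1,-0.5,0,0,0]
}}

```text
time: 8.72
tool_pos: [0.4351, 0.1901, 0.0781]
tool_rot: [0.0, 0.75, 0.662, 0.001]
contact_force: [0.6, -0.4, -2.7]
gripper_width: 0.635
grasp_force: 64.9
```

```bash
python3 ft.py
```

```text
9.025 [0.4351 0.1904 0.078 ] [-0.003  -0.0101  0.0061 -0.2077 -0.239  -2.79  ] [0.0426 0.0238 0.0153 0.348  0.1652 0.3406] 0.6310052205721784
```

>>> {"fn": "servo_tool", "kwargs": {
  "motion": [-1,0.5,0,0,0,-1,0,0,0,0,-1,0.5,0,0,0,-1,0.5,0,0,0,-1,0.5,0,0,0]
}}

```text
time: 9.65
tool_pos: [0.4422, 0.25, 0.0778]
tool_rot: [0.0, 0.749, 0.663, -0.0]
contact_force: [-0.1, -0.0, -3.5]
gripper_width: 0.633
grasp_force: 64.9
```

```bash
python3 ft.py
```

```text
9.95 [0.4421 0.2497 0.0778] [ 0.0062  0.0078  0.0095  0.3062  0.0251 -2.8501] [0.0349 0.0221 0.0296 0.5522 0.3644 0.6533] 0.6336788342331289
```

>>> {"fn": "servo_tool", "kwargs": {
  "motion": [-1,-0.5,0,0,0,-1,0,0,0,0,-1,-0.5,0,0,0,-1,-0.5,0,0,0,-1,-0.5,0,0,0]
}}

```text
time: 10.58
tool_pos: [0.4351, 0.1901, 0.078]
tool_rot: [0.0, 0.75, 0.662, 0.0]
contact_force: [0.5, 0.1, -3.7]
gripper_width: 0.629
grasp_force: 64.9
```

```bash
python3 ft.py
```

```text
10.875 [0.4351 0.1904 0.078 ] [ 0.0141 -0.0147  0.0208  0.0942 -0.2592 -2.8713] [0.0271 0.0281 0.0371 0.6865 0.5072 0.4669] 0.633837164765992
```

No rattle: the torque changes by less than 0.02 N m between strokes, in both pairs. I'll put this one back and go to the middle carton.

>>> {"fn": "servo_tool", "kwargs": {
  "motion": [-1,0,0,0.3,0,-1,0,0,0.5,0,-1,0,0,0.57,0,-1,0,0,0.6,0,-1,0,0,0.6,0]
}}

```text
time: 11.5
tool_pos: [0.4361, 0.1907, 0.0077]
tool_rot: [0.0, 0.749, 0.662, 0.001]
contact_force: [-3.4, -0.6, 5.7]
gripper_width: 0.628
grasp_force: 66.0
```

>>> {"fn": "servo_tool", "kwargs": {
  "motion": [1,0,0,0,0,1,0,0,0,0,1,0,0,0,0,1,0,0,0,0]
}}

```text
time: 12.0
tool_pos: [0.4348, 0.1903, 0.0057]
tool_rot: [0.0, 0.749, 0.662, 0.0]
contact_force: [-0.1, 0.4, -0.0]
gripper_width: 1.0
grasp_force: 0.0
```

>>> {"fn": "servo_tool", "kwargs": {
  "motion": [1,0,0,-0.2,0,1,0,0,-0.5,0,1,0,0,-0.8,0,1,0,0,-0.8,0]
}}

```text
time: 12.5
tool_pos: [0.4373, 0.191, 0.1053]
tool_rot: [0.002, 0.749, 0.662, 0.003]
contact_force: [-0.6, 0.9, -0.4]
gripper_width: 1.001
grasp_force: 0.0
```

>>> {"fn": "servo_tool", "kwargs": {
  "motion": [1,0.4,0,0,0,1,0.8,-0.3,0,0,1,1,-0.346,0,0,1,1,-0.346,0,0]
}}

```text
time: 13.0
tool_pos: [0.4072, 0.3152, 0.1002]
tool_rot: [-0.0, 0.748, 0.663, -0.001]
contact_force: [1.0, -0.5, -0.4]
gripper_width: 0.997
grasp_force: 0.0
```

>>> {"fn": "servo_tool", "kwargs": {
  "motion": [1,0.153,0,0,-0.036,1,0.153,0,0,-0.036,1,0.153,0,0,-0.036]
}}

```text
time: 13.38
tool_pos: [0.4109, 0.3322, 0.1015]
tool_rot: [0.0, 0.74, 0.672, -0.0]
contact_force: [-0.2, 0.0, 0.3]
gripper_width: 1.002
grasp_force: 0.0
```

```bash
cat > loc.py <<'E'
from h import *
for c in ['top','side']:
    im,d=eyes.grab_frame(c); W=cloud(c,d)
    for r in models.regions_of(c,'carton_a'):
        w=W[r['mask']&(d>0)]
        w=w[(w[:,2]<.045)&(w[:,2]>.028)]
        if len(w)<10 or w[:,1].mean()<.1: continue
        print(c,round(r['p'],2),np.round(r['pixel']),np.round(cv2.minAreaRect((w[:,:2]*1000).astype(np.float32)),1) if 0 else cv2.minAreaRect((w[:,:2]*1000).astype(np.float32)))
E
python3 loc.py; python3 -c "
from h import *
s=manip.state(); print(s['tool_pos'],s['tool_rot'])"
```

```text
top 0.89 [232. 292.] ((409.796142578125, 314.32073974609375), (45.36494827270508, 53.97606658935547), 82.85032653808594)
top 0.58 [281. 282.] ((435.1971130371094, 190.16490173339844), (82.87991333007812, 55.55422592163086), 82.66259765625)
side 0.76 [339. 298.] ((410.642578125, 333.2078857421875), (85.9339828491211, 56.48524856567383), 84.72665405273438)
side 0.62 [295. 335.] ((468.50909423828125, 466.63177490234375), (56.38916015625, 84.28720092773438), 2.6433286666870117)
[0.41076831 0.33226819 0.10170318] [ 8.25305017e-06  7.40183183e-01  6.72405276e-01 -2.49099383e-05]
```

The first carton is back within 1 mm of its place. Now I'll grasp and shake the second.

>>> {"fn": "servo_tool", "kwargs": {
  "motion": [1,0,0,0.3,0,1,0,0,0.6,0,1,0,0,0.8,0,1,0,0,0.8,0]
}}

```text
time: 14.08
tool_pos: [0.4089, 0.3314, 0.0036]
tool_rot: [-0.0, 0.74, 0.673, -0.002]
contact_force: [-0.2, 0.6, 0.8]
gripper_width: 1.001
grasp_force: 0.0
```

>>> {"fn": "servo_tool", "kwargs": {
  "motion": [-1,0,0,0,0,-1,0,0,0,0,-1,0,0,0,0,-1,0,0,0,0,-1,0,0,0,0]
}}

```text
time: 14.7
tool_pos: [0.4124, 0.3336, 0.008]
tool_rot: [0.0, 0.74, 0.673, 0.002]
contact_force: [0.7, -0.5, 6.5]
gripper_width: 0.633
grasp_force: 67.2
```

>>> {"fn": "servo_tool", "kwargs": {
  "motion": [-1,0,0,-0.3,0,-1,0,0,-0.6,0,-1,0,0,-0.6,0,-1,0,0,-0.6,0]
}}

```text
time: 15.2
tool_pos: [0.4093, 0.3319, 0.0756]
tool_rot: [-0.0, 0.74, 0.673, -0.002]
contact_force: [-1.6, -0.9, -4.5]
gripper_width: 0.631
grasp_force: 66.0
```

>>> {"fn": "servo_tool", "kwargs": {
  "motion": [-1,0.5,0,0,0,-1,0,0,0,0,-1,0.5,0,0,0,-1,0.5,0,0,0,-1,0.5,0,0,0]
}}

```text
time: 15.82
tool_pos: [0.4152, 0.3916, 0.0754]
tool_rot: [-0.0, 0.74, 0.673, -0.002]
contact_force: [0.1, 0.4, -4.5]
gripper_width: 0.631
grasp_force: 68.6
```

```bash
python3 ft.py
```

```text
16.125 [0.4164 0.3921 0.0777] [-2.2100e-02 -2.0000e-04 -2.5700e-02 -3.0870e-01  1.2820e-01 -4.7028e+00] [0.0217 0.0382 0.0223 0.638  0.3509 0.3984] 0.6320312901640041
```

>>> {"fn": "servo_tool", "kwargs": {
  "motion": [-1,-0.5,0,0,0,-1,0,0,0,0,-1,-0.5,0,0,0,-1,-0.5,0,0,0,-1,-0.5,0,0,0]
}}

```text
time: 16.75
tool_pos: [0.411, 0.3327, 0.0782]
tool_rot: [0.0, 0.74, 0.672, 0.001]
contact_force: [0.8, 0.2, -5.6]
gripper_width: 0.627
grasp_force: 69.6
```

```bash
python3 ft.py
```

```text
17.05 [0.4111 0.3332 0.0784] [ 3.1500e-02  9.0000e-04  0.0000e+00 -2.0720e-01  3.4340e-01 -4.5306e+00] [0.0244 0.0413 0.0168 0.555  0.3929 0.2581] 0.6282864912528904
```

>>> {"fn": "servo_tool", "kwargs": {
  "motion": [-1,0.5,0,0,0,-1,0,0,0,0,-1,0.5,0,0,0,-1,0.5,0,0,0,-1,0.5,0,0,0]
}}

```text
time: 17.68
tool_pos: [0.4166, 0.3928, 0.0781]
tool_rot: [0.0, 0.74, 0.673, 0.0]
contact_force: [0.4, -1.3, -5.8]
gripper_width: 0.628
grasp_force: 70.1
```

```bash
python3 ft.py
```

```text
17.975 [0.4165 0.3922 0.0779] [-1.6100e-02  9.2000e-03  1.0000e-04 -1.7600e-01 -1.5100e-01 -5.3426e+00] [0.0189 0.0457 0.0312 0.5766 0.3786 0.6129] 0.6286478951219843
```

>>> {"fn": "servo_tool", "kwargs": {
  "motion": [-1,-0.5,0,0,0,-1,0,0,0,0,-1,-0.5,0,0,0,-1,-0.5,0,0,0,-1,-0.5,0,0,0]
}}

```text
time: 18.6
tool_pos: [0.411, 0.3326, 0.0781]
tool_rot: [-0.0, 0.74, 0.672, 0.001]
contact_force: [0.2, 0.6, -4.8]
gripper_width: 0.632
grasp_force: 70.6
```

```bash
python3 ft.py
```

```text
18.9 [0.411  0.3332 0.0783] [ 0.0159  0.0051 -0.017   0.1627 -0.0997 -4.4235] [0.0142 0.044  0.0257 0.5303 0.3211 0.4277] 0.62799310220503
```

The sign fits a ball, but the size is uncertain. I'll repeat with more averaging.

>>> {"fn": "servo_tool", "kwargs": {
  "motion": [-1,0.5,0,0,0,-1,0,0,0,0,-1,0.5,0,0,0,-1,0.5,0,0,0,-1,0.5,0,0,0]
}}

```text
time: 19.52
tool_pos: [0.4166, 0.3928, 0.0781]
tool_rot: [0.0, 0.74, 0.673, 0.0]
contact_force: [0.1, -0.1, -4.8]
gripper_width: 0.632
grasp_force: 70.7
```

```bash
sed -i 's/range(6)/range(20)/' ft.py; python3 ft.py
```

```text
20.525 [0.4164 0.3924 0.0777] [-3.6800e-02  3.2000e-03  8.2000e-03  3.0800e-02  2.8600e-02 -4.6797e+00] [0.0234 0.0254 0.0269 0.4106 0.4013 0.4871] 0.627141053556476
```

>>> {"fn": "servo_tool", "kwargs": {
  "motion": [-1,-0.5,0,0,0,-1,0,0,0,0,-1,-0.5,0,0,0,-1,-0.5,0,0,0,-1,-0.5,0,0,0]
}}

```text
time: 21.15
tool_pos: [0.411, 0.3327, 0.0781]
tool_rot: [-0.0, 0.74, 0.672, 0.001]
contact_force: [-0.5, -0.4, -4.5]
gripper_width: 0.629
grasp_force: 71.0
```

```bash
python3 ft.py
```

```text
22.15 [0.4106 0.3327 0.0777] [ 3.8600e-02  1.0000e-04 -9.1000e-03  2.4020e-01  1.1140e-01 -4.7094e+00] [0.0287 0.0265 0.0277 0.4539 0.3121 0.5095] 0.6270317699457199
```

Carton at (0.411, 0.333) rattles: the torque swings from −0.037 to +0.039 N m, and the sign is the same in all three pairs. I'll lift it a bit more and carry it gently over the dish.

>>> {"fn": "servo_tool", "kwargs": {
  "motion": [-1,0,0,-0.12,0,-1,0,0,-0.25,0,-1,0,0,-0.25,0]
}}

```text
time: 22.52
tool_pos: [0.4124, 0.3337, 0.1108]
tool_rot: [0.001, 0.74, 0.673, 0.003]
contact_force: [-0.1, 0.0, -4.8]
gripper_width: 0.628
grasp_force: 71.2
```

>>> {"fn": "servo_tool", "kwargs": {
  "motion": [-1,0.03,0.14,0,0,-1,0.07,0.34,0,0,-1,0.11,0.54,0,0,-1,0.153,0.718,0,0]
}}

```text
time: 23.02
tool_pos: [0.4997, 0.3426, 0.1069]
tool_rot: [0.0, 0.74, 0.672, -0.0]
contact_force: [0.4, -0.3, -5.2]
gripper_width: 0.63
grasp_force: 70.9
```

>>> {"fn": "servo_tool", "kwargs": {
  "motion": [-1,0.05,0.22,0,0,-1,0.1,0.43,0,0,-1,0.13,0.6,0,0,-1,0.153,0.718,0,0,-1,0.153,0.718,0,0]
}}

```text
time: 23.65
tool_pos: [0.5865, 0.3526, 0.107]
tool_rot: [-0.0, 0.74, 0.672, -0.0]
contact_force: [0.5, 0.6, -5.5]
gripper_width: 0.63
grasp_force: 71.0
```

>>> {"fn": "servo_tool", "kwargs": {
  "motion": [-1,0,0,0,0,-1,0,0,0,0,-1,0,0,0,0,-1,0,0,0,0]
}}

```text
time: 24.15
tool_pos: [0.5854, 0.3529, 0.1079]
tool_rot: [0.0, 0.74, 0.673, 0.0]
contact_force: [-0.7, -0.0, -5.4]
gripper_width: 0.625
grasp_force: 71.0
```

```bash
python3 loc.py; python3 - <<'E'
from h import *
im,d=eyes.grab_frame('side'); cv2.imwrite('pics/end.png',im[:,:,::-1]); W=cloud('side',d)
m=(abs(W[...,0]-.586)<.06)&(abs(W[...,1]-.353)<.06)&(W[...,2]>.06)&(W[...,2]<.145)&(im[...,0]>120)&(d>0)
w=W[m]; print(len(w),w.min(0),w.max(0))
s=manip.state(); print(s['time'],s['tool_pos'],s['tool_rot'],s['joint_vel'],s['gripper_width'])
E
```

```text
top 0.87 [279. 281.] ((434.99542236328125, 190.1729736328125), (82.52349853515625, 55.515830993652344), 82.43364715576172)
top 0.72 [160. 274.] ((467.27410888671875, 492.6353759765625), (53.699058532714844, 28.986812591552734), 4.48663330078125)
side 0.65 [348. 266.] ((433.8416442871094, 192.4154510498047), (82.8657455444336, 57.39397430419922), 80.80402374267578)
side 0.55 [293. 335.] ((468.9864501953125, 465.9676208496094), (56.499427795410156, 87.10145568847656), 3.084703207015991)
384 [0.55136271 0.31049224 0.09923199] [0.62427799 0.39662124 0.1448473 ]
24.4 [0.58566343 0.35286882 0.1077675 ] [4.02444650e-06 7.39942973e-01 6.72669603e-01 3.59563300e-05] [-0.00056973  0.00029564 -0.00022009  0.00018751 -0.00236351  0.00056253] 0.6286752363212259
```

View pics/end.png

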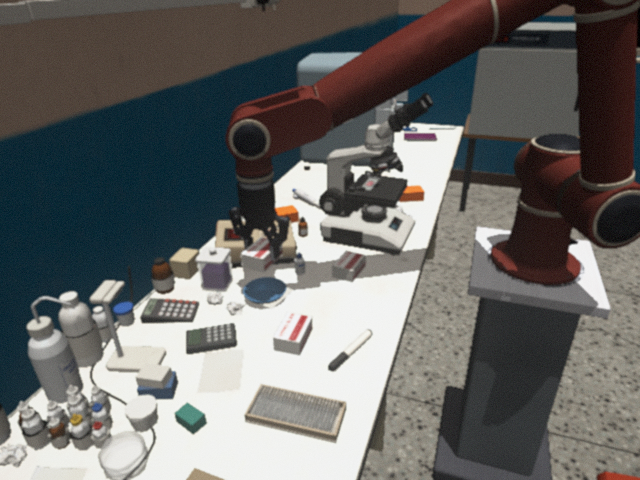

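The side view shows the rattling carton held level at (258,255), above the dish at (265,290), with its underside at about 0.10 m. The other two cartons stand in place at (348,266) and (293,333).

```bash
python3 -c "
from plant import job_done
print(job_done())"
```

```text
the job is handed in; nothing more can be done
None
```

I handed the job in with the rattling carton (the middle one, second shaken) gripped level and still about 10 cm above the bench over the dish; the first carton did not rattle and is back within about 1 mm, and the third was never touched.

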